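Scan the tube rack's barcode under the splash shield

TASK

Take the handheld barcode reader off its charging pad and scan the label of the rack that holds the capped tubes: come in at a slant below the edge of the splash shield and keep the mouth still for two seconds about 5 cm from the label, centred on it and square to it, with the mouth's wide side along the label's long side. Do not scan the other rack, do not touch the racks or the shield's stand, and leave everything else where it is. Then gently stand the reader, mouth down, back on the middle of its pad, square with it.

Things in the scene. Friction and masses are not known exactly. Their poses are not given: they have to be found in the camera images.
- reader: the loose barcode reader, standing mouth down: grey stem 28 (x) by 36 mm (y), 57 to 150 mm above the origin; below it a neck 31 x 56 mm (29 to 57 mm) and a black mouth 36 (x) by 78 mm (y), 30 mm high. Origin at the centre of the mouth opening (underside), z up the stem. It reads along minus z, out of the mouth; half a turn about z makes no difference. About 0.22 kg
- dock: the charging pad, fixed: a flat grey plate with a dark rubber inlay, 90 mm (x) by 130 mm (y), 12 mm high; origin at the centre of its underside, z up. The reader stands on its top, wide side along y
- station: the scanning stand, fixed: base tray, x -80 to 120, y +-200 mm, 12 mm thick, origin on its underside, midway between the racks; two posts (x 90, y +-190 mm) carry a level clear splash shield with an aluminium front edge over x -15 to 110, y +-200 mm, at 219 to 230 mm height (side bars from 210 mm). Both racks stand on the tray, 170 mm apart, facing minus x
- tube_rack: the rack to scan, fixed on the tray, left or right: a blue block 127 mm wide (y), 110 mm along the slope, 30 mm thick, its top sloping at 35 degrees, low towards minus x; two rows of five white-capped tubes stand 33 mm out of its upper half. Origin at the centre of its underside, on the tray
- tube_rack_label (a point): centre of the white barcode label (76 mm long, 34 mm across the slope) on the sloping top of that rack; x points up the slope, y along the label's long side, z straight out of the label, 35 degrees from vertical towards the robot's side of the rack
- flat_rack: the other rack, fixed on the tray: the same blue block with the same kind of label, with small dark flush wells and no tubes. Origin as for the tube rack
- flat_rack_label (a point): centre of the white barcode label (76 mm long, 34 mm across the slope) on the sloping top of that rack; x points up the slope, y along the label's long side, z straight out of the label, 35 degrees from vertical towards the robot's side of the rack. Not to be scanned
- bottle: bystander, loose: amber bottle, 56 mm wide, 110 mm high, origin at the centre of its underside
- jar: bystander, loose: white jar, 60 mm wide, 80 mm high, origin at the centre of its underside
- beaker: bystander, loose: glass beaker, 70 mm wide, 90 mm high, origin at the centre of its underside
- pipette: bystander, loose: blue and white pipette lying on the green mat, 220 mm long along x, 22 mm thick, origin under its middle
- tray: bystander, loose: blue divided tray, 100 x 140 mm, 45 mm high, origin at the centre of its underside
- marker: bystander, loose: black marker pen lying on the table, 130 mm long along x, 16 mm thick, origin under its middle
Mind the look-alikes: they are no part of the job. There is more than one size of the dock; the one meant has the size given above.

How it is judged (in metres and radians):
On the way, in this order (a step that is already met when the one before it is completed fails the run):
1. the reader is lifted at least 30 mm off its pad (z of reader in the frame of dock above 0.042 m), for 0.1 s.
2. reader still 1.2 s, mouth 25 to 75 mm from the tube rack's label, label centre within 15 mm of the mouth's axis in x and y, square within 0.2 rad, wide side along the label within 0.25 rad (x of tube_rack_label in the frame of reader between -0.015 and 0.015 m and y of tube_rack_label in the frame of reader between -0.015 and 0.015 m and z of tube_rack_label in the frame of reader between -0.075 and -0.025 m and angle between the z axis of reader and the z axis of tube_rack_label, either way round below 0.2 rad and angle between the y axis of reader and the y axis of tube_rack_label, either way round below 0.25 rad and linear speed of reader below 0.03 m/s and angular speed of reader below 0.2 rad/s), for 1.2 s.
At the end, for the whole second after the job is handed in: the reader stands at rest, mouth down and upright within 0.06 rad, on its charging pad, its middle within 25 mm of the pad's middle along each of the pad's axes and turned less than 0.3 rad from square with the pad (x of reader in the frame of dock between -0.025 and 0.025 m and y of reader in the frame of dock between -0.025 and 0.025 m and z of reader in the frame of dock between 0.008 and 0.016 m and angle between reader's own z axis and vertical below 0.06 rad and angle between the y axis of reader and the y axis of dock, either way round below 0.3 rad and linear speed of reader below 0.02 m/s and angular speed of reader below 0.1 rad/s); the robot touches nothing.
It fails at once if the reader is held still, aimed at the flat rack's label as for a scan (x of flat_rack_label in the frame of reader between -0.015 and 0.015 m and y of flat_rack_label in the frame of reader between -0.015 and 0.015 m and z of flat_rack_label in the frame of reader between -0.075 and -0.025 m and angle between the z axis of reader and the z axis of flat_rack_label, either way round below 0.2 rad and angle between the y axis of reader and the y axis of flat_rack_label, either way round below 0.25 rad and linear speed of reader below 0.03 m/s and angular speed of reader below 0.2 rad/s).
It fails at once if the stand with its shield, or a rack, is touched (over 1 N) (contact force between any of station, tube_rack, flat_rack and anything else above 1 N).
It fails at once if the reader is let go of while more than 10 mm above its pad (z of reader in the frame of dock above 0.022 m and contact force between reader and the fingers below 0.05 N).
It fails at once if the reader is slammed down: faster than 0.3 m/s within 10 mm of its pad (z of reader in the frame of dock below 0.022 m and horizontal distance between reader and dock below 0.06 m and linear speed of reader above 0.3 m/s).
It fails at once if a bystander is moved more than 20 mm (distance of any of bottle, jar, beaker, pipette, tray, marker from where it was at the start of the episode above 0.02 m).
It also fails if it takes over 51 s, if anything falls off the work surface, if the arm or the gripper's body presses on something with over 40 N, if the wrist force passes 120 N, or if a joint passes its speed limit or range.

ROBOT

A 6-joint arm with a two-finger parallel gripper is mounted at the origin on the work surface. World frame = base frame: x ahead of the robot, y to its left, z up, the work surface at z = 0. Lengths are in mm, angles in rad, forces in N, time in s.
With the tool pointing down it reaches from about 350 to 775 mm from the base axis. Payload 7.3 kg.
Tool frame: the origin (TCP) lies midway between the tips of the shut fingers; the grasp point (between the pads) lies 19 mm behind it; z points along the fingers, y is the line along which they close (so a half turn about z gives the same grasp; the last joint's range is limited). The gripper opens to 92 mm and grips with 3 to 60 N. Pads are 19 mm wide; open, the fingers measure 130 mm over their backs; the gripper's body (75 mm by 190 mm) begins 47 mm behind the grasp point.
Start: joints at [-1.302, 0.342, 1.524, -0, 1.275, -0.146], TCP at [211.602, -480.489, 226.741] pointing down, gripper open.
Joint ranges: [-2.53, 2.53], [-0.77, 2.02], [0.04, 2.7], [-1, 4.14], [0.28, 2.66], [-3.11, 3.11]. Speed limits (rad/s): [2.57, 2.57, 3.14, 3.14, 3.14, 3.14].

INTERFACE

Orientations are given as [roll, pitch, yaw] about the fixed x, y, z axes, in that order (R = Rz(yaw) Ry(pitch) Rx(roll)).
In Python, from plant import bot gives the robot as it stands.
- The arm moves only by the tool servo_tool, never from a script. Its argument "deltas" is a list of rows, each a list of 2 entries, a list of its own where there are three numbers: the shift along the tool's x, y, z in m, then the turn, a rotation vector about the tool's x, y, z in degrees. A call has 1 to 20 rows; each row shifts and turns the commanded pose from where the row before left it, along the tool's axes as they then stand; what a row does not reach is not made up. A row lasts 1/8 s, in which the tool goes at most 62.5 mm and 10.7 degrees, less where a joint would pass 70% of its speed; a pose out of reach is approached as far as the arm can. A call with a gripper value outside its range is refused whole. "fingers" is the opening, from 0 (shut) to 1 (fully open), set as the call begins (left out, the last holds). The fingers move at their own pace and stop on an object; the grip force is fixed at half the most. Time passes only in rows, so rows that do not move let the fingers close. It gives the time, the measured TCP pose, the force, the opening and the grip force at its end, in the units of the state.
- bot.get_obs(): the state, without advancing time (a new reading comes with each control period).
- bot.capture(name): name is "scene" or "top"; returns the picture (480x640x3 uint8, red, green, blue); there is no depth.
- bot.camera_model(name): a dict with "mtx" (3x3 intrinsics, pixels), "xyz" and "rotation" of the camera in the world. Camera axes: x right, y down, z forward; pixel columns grow to the right and rows downward; lengths in mm; the calibration is good to about 2 mm. A picture is of the moment at which its call begins. camera_model takes no time and is no camera call.
- bot.close_job(): hands the job in; it is judged then, once.
The state is a dict: "time": time; "joint_positions": joint angles; "dq": joint speeds; "tau": joint torques, N m; "tool_pos": TCP position; "tcp_rot": TCP orientation; "contact_force": force on the tool from outside, world axes, zero at the start; "moment": the same for the moment, N m; "grip_width": finger opening in mm; "finger_force": force on a finger pad.
Only numpy, scipy, OpenCV 4.12 (cv2) and the standard library are available. Lean on these libraries where they do the work, as an engineer would, in place of code of your own. Each camera call takes 0.05 s, during which the arm holds its last target. There are 200 camera calls.

## Working session

There is one attempt and no reset: what is moved stays moved. The work goes in short steps, Python scripts to look and compute and a tool call to move; the robot and the scene stay as the last step left them, time stands still between calls to the robot, and variables do not carry over. Pictures are saved under pics/ and viewed, at most 10 in all, crops included, and the job is handed in when it is done.

Besides the shell and the picture viewer there is one more tool, called after "Request:" in YAML: its name, and indented under it one key for each argument. servo_tool: Moves the arm, as the interface text tells. Its arguments: {"type":"object","properties":{"deltas":{"type":"array"},"fingers":{"type":"number"}},"required":["deltas"]}

```bash
ls; mkdir -p pics
python3 - <<'E'
from plant import bot
import cv2
for n in("scene","top"):
    cv2.imwrite(f"pics/{n}0.png",bot.capture(n)[:,:,::-1]); m=bot.camera_model(n); print(n,m)
print(bot.get_obs())
E
```

```text
pics
scene {'mtx': array([[460.12020901,   0.        , 319.99313247],
       [  0.        , 460.12020901, 251.3552767 ],
       [  0.        ,   0.        ,   1.        ]]), 'xyz': array([ 65.39040913, 738.64910138, 984.5490111 ]), 'rotation': array([-2.41361107, -0.01512013, -2.66857119])}
top {'mtx': array([[545.36337988,   0.        , 316.04627075],
       [  0.        , 545.36337988, 241.85440944],
       [  0.        ,   0.        ,   1.        ]]), 'xyz': array([ 271.49574976,    2.62641125, 1622.27494418]), 'rotation': array([-3.04156979, -0.0181369 , -1.57091598])}
{'time': 0.1, 'joint_positions': array([-1.30199817e+00,  3.42625381e-01,  1.52493945e+00, -1.39563411e-06,
        1.27537845e+00, -1.46013268e-01]), 'dq': array([ 5.27184055e-04, -1.83076492e-03, -2.71849701e-03,  5.47357064e-05,
       -1.17349919e-03,  1.57348065e-03]), 'tau': array([ 1.77943264e-03, -4.32005167e+01, -2.44694674e+01,  7.19422731e-02,
        5.25704341e-02, -4.20638969e-05]), 'tool_pos': array([ 211.4996736 , -480.11408182,  226.12254552]), 'tcp_rot': array([-3.14025620e+00, -1.95188981e-04,  4.14811698e-01]), 'contact_force': array([ 1.0128704 , -0.54403677,  0.20494953]), 'moment': array([ 0.02208464, -0.04108789,  0.02293485]), 'finger_force': 0.0, 'grip_width': 91.74091367724169}
```

View pics/scene0.png

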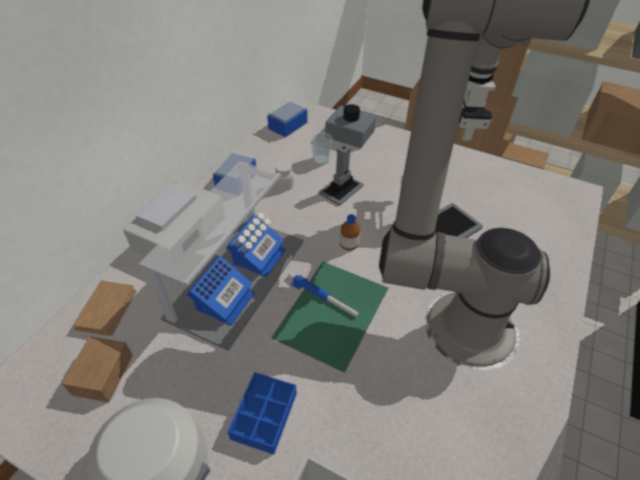

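View pics/top0.png

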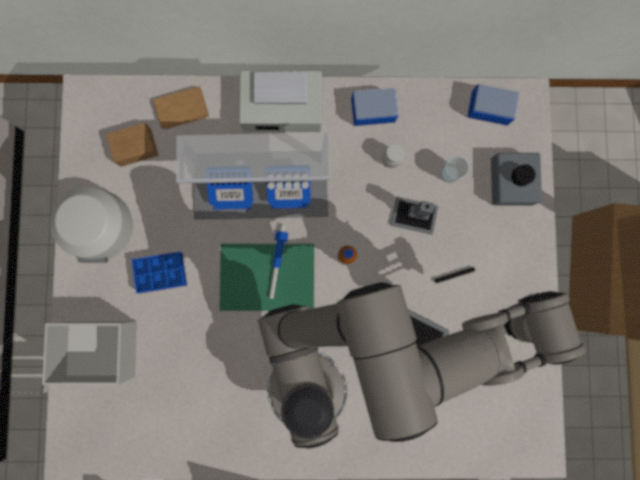

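Scene: the reader stands on a small pad at scene (342,185) / top (414,213). Look-alikes are the empty pad at scene (458,222) / top (430,328), and the grey scale with a black knob at scene (350,125) / top (517,178). The capped tubes are on the rack at scene (257,245) / top (289,188). The rack at scene (222,290) / top (231,190) is the flat one. I choose the pad at top (414,213) because the reader is on it, and I'll check its size in a close crop.

```bash
cat > h.py <<'E'
import numpy as np, cv2
from scipy.spatial.transform import Rotation as R
from plant import bot
CM={n:bot.camera_model(n) for n in("scene","top")}
def rot(n): return R.from_euler('xyz',CM[n]["rotation"]).as_matrix()
def proj(n,P):
    p=(np.atleast_2d(P)-CM[n]["xyz"])@rot(n); q=p@CM[n]["mtx"].T; return q[:,:2]/q[:,2:]
def unproj(n,uv,z):
    uv=np.atleast_2d(uv).astype(float); d=np.c_[uv,np.ones(len(uv))]@np.linalg.inv(CM[n]["mtx"]).T@rot(n).T
    c=CM[n]["xyz"]; return c+d*((z-c[2])/d[:,2:])
def crop(im,x,y,w,h,s=None): return cv2.resize(im[y:y+h,x:x+w],(400,300),interpolation=cv2.INTER_CUBIC)
E
python3 - <<'E'
from h import *
t=cv2.imread("pics/top0.png");s=cv2.imread("pics/scene0.png")
a=np.vstack([np.hstack([crop(t,375,185,80,60),crop(s,302,140,80,60)]),np.hstack([crop(t,170,120,160,120),crop(s,140,180,160,120)])])
cv2.imwrite("pics/c1.png",a)
print(unproj("top",[[414,213],[289,190],[231,190],[430,328]],12).round())
print(proj("top",[[0,0,0]]),proj("scene",[[0,0,0]]))
E
```

```text
[[ 520. -320.   12.]
 [ 589.   54.   12.]
 [ 588.  228.   12.]
 [ 180. -361.   12.]]
[[306.84839629 390.36189049]] [[471.02495035 327.05223149]]
```

View pics/c1.png

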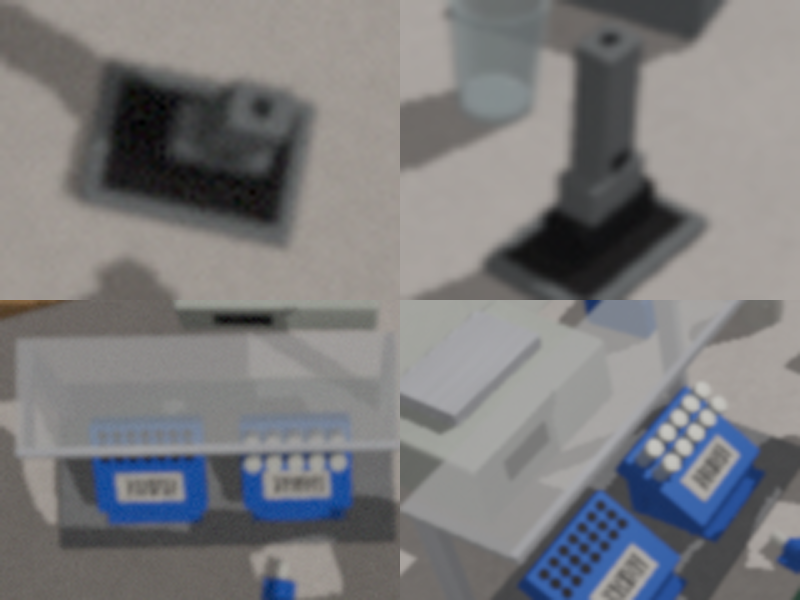

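The crop shows the pad's proportions match 90x130 (about 42x30 px at 3 mm/px) with the reader on it. The capped tubes are on the right-hand rack (top label at (289,194), scene label at (266,247)). Next I segment the labels, triangulate, fit the dock and reader, and draw overlays.

```bash
cat > fit.py <<'E'
from h import *
from scipy.optimize import least_squares
I={n:cv2.imread(f"pics/{n}0.png") for n in CM}
def label(n,c,r=18):
    x,y=c; S=6; im=cv2.resize(I[n][y-r:y+r,x-r:x+r],None,fx=S,fy=S,interpolation=cv2.INTER_CUBIC).astype(int)
    sat=im.max(2)-im.min(2); m=((sat<60)&(im.max(2)>70)).astype(np.uint8)
    m=cv2.morphologyEx(m,cv2.MORPH_CLOSE,np.ones((9,9))); 
    m=cv2.morphologyEx(m,cv2.MORPH_OPEN,np.ones((15,15)))
    k,l,st,ce=cv2.connectedComponentsWithStats(m); i=l[r*S,r*S]
    cs,_=cv2.findContours((l==i).astype(np.uint8),0,2); h=cv2.convexHull(cs[0])
    M=cv2.moments(h); f=lambda p:(np.array(p)+.5)/S-.5+[x-r,y-r]
    return f([M['m10']/M['m00'],M['m01']/M['m00']]), f(cv2.boxPoints(cv2.minAreaRect(h))), M['m00']/S/S
def tri(uvs):
    return least_squares(lambda P:np.r_[tuple((proj(n,P)-u).ravel() for n,u in uvs.items())],[600,100,80])
L={}
for nm,ct,cs in(("tube",(289,194),(266,247)),("flat",(230,195),(232,290))):
    a,b=label("top",ct),label("scene",cs); L[nm]=dict(top=a,scene=b)
    r=tri(dict(top=a[0],scene=b[0])); print(nm,r.x.round(1),"res px",r.fun.round(2),"area",a[2],b[2]); L[nm]['P']=r.x
    # pose fit area check: expected areas from 76x34 label
d=L['flat']['P']-L['tube']['P']; print("sep",np.linalg.norm(d),"yaw",np.degrees(np.arctan2(-d[0],d[1])))
# dock: top corners
ct=np.array([[108,60],[316,100],[288,246],[84,200]])/5+[374.5,184.5]
cs=np.array([[87,262],[307,222]])/5+[301.5,139.5]
W=unproj("top",ct,12); print("dock top",W.round(1).tolist(), np.linalg.norm(np.diff(np.vstack([W,W[:1]]),axis=0),axis=1).round(1))
print("dock scene corners",unproj("scene",cs,12).round(1).tolist())
st=unproj("top",np.array([[262,108]])/5+[374.5,184.5],162); ss=unproj("scene",np.array([[210,43]])/5+[301.5,139.5],162)
print("stem top",st.round(1),ss.round(1))
E
python3 fit.py
```

```text
tube [582.6  51.3  51.8] res px [ 1.22  2.69 -2.73 -0.46] area 790.9444444444445 328.80555555555554
flat [566.5 225.3  58.8] res px [-0.05 -0.09  0.09  0.01] area 330.9583333333333 427.1805555555556
sep 174.87699451325372 yaw 5.279039545024323
dock top [[570.3, -266.9, 12.0], [546.4, -391.7, 12.0], [458.2, -373.0, 12.0], [485.6, -251.3, 12.0]] [127.1  90.2 124.7  86.2]
dock scene corners [[566.5, -265.0, 12.0], [457.8, -367.9, 12.0]]
stem top [[ 516.3 -325.4  162. ]] [[ 514.9 -321.8  162. ]]
```

```bash
cat >> fit.py <<'E'
print("----")
g=tri(dict(top=np.array([288.7,194.3]),scene=L['tube']['scene'][0])); P=g.x; print("tube hand",P.round(1),g.fun.round(2)); F=L['flat']['P']
d=F-P; print("sep",np.linalg.norm(d),"yaw",np.degrees(np.arctan2(-d[0],d[1])))
tr=unproj("top",np.array([[60,547],[393,538]])/2.5+[169.7,119.7],12); print("tray front",tr.round(1).tolist())
sh=unproj("top",np.array([[20,455],[398,445]])/2.5+[169.7,119.7-120+0],225); 
sh=unproj("top",np.c_[np.array([20,398])/2.5+169.7,(np.array([455,445])-300)/2.5+119.7],225); print("shield edge",sh.round(1).tolist())
tr=unproj("top",np.c_[np.array([60,393])/2.5+169.7,(np.array([547,538])-300)/2.5+119.7],12); print("tray front",tr.round(1).tolist())
E
sed -i '/^tr=unproj("top",np.array(\[\[60/d;/^sh=unproj("top",np.array(\[\[20/d' fit.py; python3 fit.py | sed -n '/----/,$p'
python3 - <<'E'
from h import *
# wireframe overlay for estimates
def Tz(x,y,z,yaw): 
    return R.from_euler('z',yaw,degrees=True).as_matrix(),np.array([x,y,z])
def rect(w,h,z=0): return np.array([[-w,-h,z],[w,-h,z],[w,h,z],[-w,h,z]])/[2,2,1]
items=[]
A,t=Tz(514.5,-320,0,-11.5); items+=[(rect(90,130,12)@A.T+t,(0,255,0))]
A,t=Tz(515.5,-323.5,12,-11.5); items+=[(rect(28,36,150)@A.T+t,(0,0,255)),(rect(36,78,30)@A.T+t,(0,255,255))]
for c in ((576,53.5,57),(569,224,57)):
    A=R.from_euler('yz',[-35,1.5],degrees=True).as_matrix(); items+=[(rect(34,76)@A.T+np.array(c),(0,0,255))]
ims={}
for n in CM:
    im=cv2.resize(cv2.imread(f"pics/{n}0.png"),None,fx=5,fy=5,interpolation=cv2.INTER_CUBIC)
    for q,c in items: cv2.polylines(im,[(5*(proj(n,q)+.5)).round().astype(int)],True,c,1)
    ims[n]=im
b=lambda n,x,y:ims[n][5*y:5*y+300,5*x:5*x+400]
s=lambda n,x,y,:b(n,x,y)
cv2.imwrite("pics/c2.png",np.vstack([np.hstack([b("top",375,185),b("scene",302,145)]),np.hstack([b("top",225,160),b("scene",215,240)])]))
E
```

```text
----
tube hand [569.   54.6  59.6] [-0.31 -0.69  0.7   0.12]
sep 170.80152665058338 yaw 0.8247465394946957
shield edge [[567.8, 335.9, 225.0], [579.9, -56.3, 225.0]]
tray front [[502.2, 336.6, 12.0], [514.0, -59.0, 12.0]]
```

View pics/c2.png

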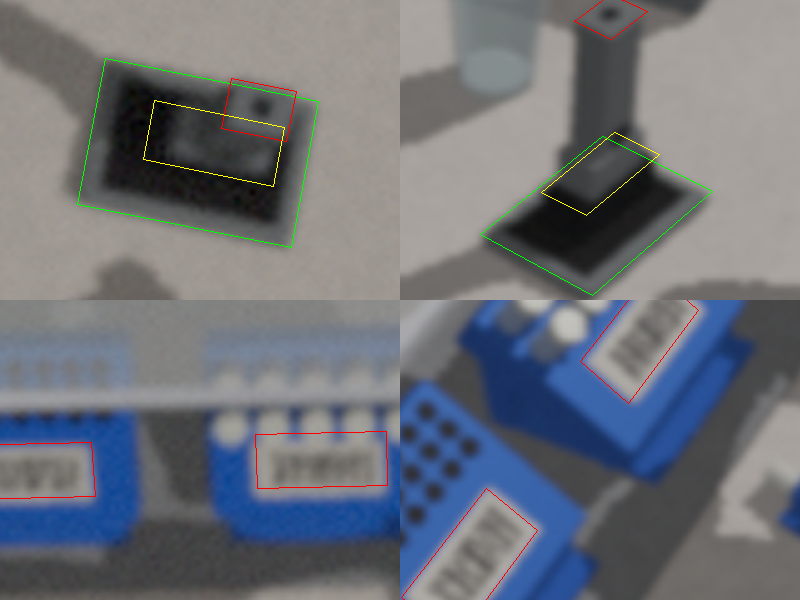

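Overlay: the dock (green) and stem top (red) sit on their outlines within about 1 px. Tube label sits near (571, 54, 59), and the shield edge is straight above it. I'm moving above the reader now.

Request:
servo_tool:
  deltas:
    - [[0.028,-0.002,0],[0,0,0]]
    - [[0.028,-0.002,0],[0,0,0]]
    - [[0.029,-0.002,0],[0,0,0]]
    - [[0.029,-0.002,0],[0,0,0]]
    - [[0.029,-0.002,0],[0,0,0]]
    - [[0.029,-0.002,0],[0,0,0]]
    - [[0.029,-0.002,0],[0,0,0]]
    - [[0.029,-0.002,0],[0,0,0]]
    - [[0.029,-0.002,0],[0,0,0]]
    - [[0.029,-0.001,0],[0,0,0]]
    - [[0.028,-0.001,0],[0,0,0]]
    - [[0.025,-0.001,0],[0,0,0]]
    - [[0,0,0],[0,0,9]]
    - [[0,0,0],[0,0,9]]
    - [[0,0,0],[0,0,9]]
    - [[0,0,0],[0,0,8.4]]
    - [[0,0,0],[0,0,0]]
    - [[0,0,0],[0,0,0]]
  fingers: 1

```text
time: 2.35
tool_pos: [515.1, -323.8, 226.5]
tcp_rot: [-3.141, 0.0, -0.2]
contact_force: [-0.1, -0.2, -0.7]
grip_width: 91.8
finger_force: 0.0
```

Run:
```python
from h import *
a=cv2.cvtColor(bot.capture("scene"),cv2.COLOR_RGB2BGR);b=cv2.cvtColor(bot.capture("top"),cv2.COLOR_RGB2BGR)
cv2.imwrite("pics/c3.png",np.hstack([crop(a,290,110,120,90),crop(b,375,165,120,90)]))
```

```text
(no output)
```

View pics/c3.png

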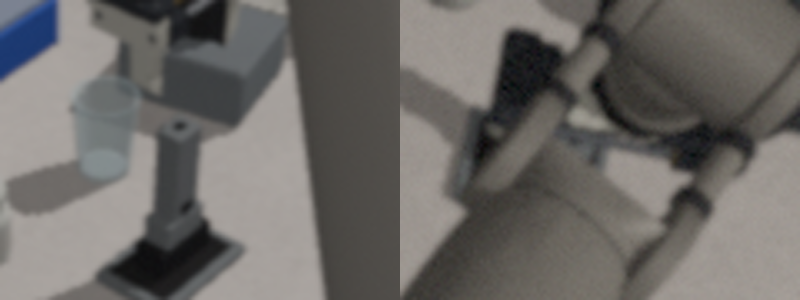

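Left, the scene crop: the stem is upright under the open fingers, with one finger's tip near (332,138) px. The top view is blocked by the arm. I'm descending to the grasp height of 103 mm.

Request:
servo_tool:
  deltas:
    - [[0,0,0.01],[0,0,0]]
    - [[0,0,0.015],[0,0,0]]
    - [[0,0,0.015],[0,0,0]]
    - [[0,0,0.015],[0,0,0]]
    - [[0,0,0.015],[0,0,0]]
    - [[0,0,0.015],[0,0,0]]
    - [[0,0,0.015],[0,0,0]]
    - [[0,0,0.013],[0,0,0]]
    - [[0,0,0.01],[0,0,0]]
    - [[0,0,0],[0,0,0]]
    - [[0,0,0],[0,0,0]]

```text
time: 3.82
tool_pos: [515.5, -324.1, 104.2]
tcp_rot: [3.141, -0.001, -0.203]
contact_force: [-0.1, -0.6, -0.6]
grip_width: 92.1
finger_force: 0.0
```

Request:
servo_tool:
  deltas:
    - [[0,0,0],[0,0,0]]
    - [[0,0,0],[0,0,0]]
    - [[0,0,0],[0,0,0]]
    - [[0,0,0],[0,0,0]]
    - [[0,0,0],[0,0,0]]
    - [[0,0,0],[0,0,0]]
    - [[0,0,0],[0,0,0]]
    - [[0,0,0],[0,0,0]]
  fingers: 0

```text
time: 4.82
tool_pos: [515.2, -323.9, 103.6]
tcp_rot: [3.142, 0.0, -0.203]
contact_force: [-0.7, -0.8, -0.2]
grip_width: 35.7
finger_force: 29.8
```

Gripped at 35.7 mm, as expected for the 36 mm stem. Lifting.

Request:
servo_tool:
  deltas:
    - [[0,0,-0.008],[0,0,0]]
    - [[0,0,-0.015],[0,0,0]]
    - [[0,0,-0.02],[0,0,0]]
    - [[0,0,-0.02],[0,0,0]]
    - [[0,0,-0.02],[0,0,0]]
    - [[0,0,-0.02],[0,0,0]]
    - [[0,0,-0.02],[0,0,0]]
    - [[0,0,-0.02],[0,0,0]]
    - [[0,0,-0.015],[0,0,0]]
    - [[0,0,0],[0,0,0]]

```text
time: 6.08
tool_pos: [515.6, -324.1, 263.4]
tcp_rot: [3.14, -0.003, -0.203]
contact_force: [0.3, 0.2, -1.4]
grip_width: 35.8
finger_force: 29.8
```

Request:
servo_tool:
  deltas:
    - [[-0.005,-0.013,0],[0,0,0]]
    - [[-0.009,-0.024,0],[0,0,0]]
    - [[-0.01,-0.026,0],[0,0,0]]
    - [[-0.01,-0.027,0],[0,0,0]]
    - [[-0.01,-0.027,0],[0,0,0]]
    - [[-0.01,-0.027,0],[0,0,0]]
    - [[-0.01,-0.027,0],[0,0,0]]
    - [[-0.01,-0.027,0],[0,0,0]]
    - [[-0.01,-0.027,0],[0,0,0]]
    - [[-0.01,-0.027,0],[0,0,0]]
    - [[-0.01,-0.027,0],[0,0,0]]
    - [[-0.01,-0.027,0],[0,0,0]]
    - [[-0.01,-0.026,0],[0,0,0]]
    - [[-0.006,-0.016,0],[0,0,0]]
    - [[-0.004,-0.007,0],[0,0,-3]]
    - [[0,0,0],[0,0,-5]]
    - [[0,0,0],[0,0,-5]]
    - [[0,0,0],[0,0,0]]

```text
time: 8.32
tool_pos: [455.5, 50.5, 261.5]
tcp_rot: [3.141, 0.0, 0.024]
contact_force: [0.5, -0.5, -3.1]
grip_width: 35.7
finger_force: 29.8
```

Force z shows about 2.2 N of reader weight. Now the tilt of 35° about tool y, at height.

Request:
servo_tool:
  deltas:
    - [[0,0,0],[0,4,0]]
    - [[0,0,0],[0,6,0]]
    - [[0,0,0],[0,6,0]]
    - [[0,0,0],[0,6,0]]
    - [[0,0,0],[0,6,0]]
    - [[0,0,0],[0,5,0]]
    - [[0,0,0],[0,2,0]]
    - [[0,0,0],[0,0,0]]
    - [[0,0,0],[0,0,0]]

```text
time: 9.45
tool_pos: [455.7, 50.7, 261.9]
tcp_rot: [-3.142, -0.61, 0.023]
contact_force: [-0.0, -1.0, -2.9]
grip_width: 36.1
finger_force: 29.8
```

Run:
```python
from h import *
o=bot.get_obs(); print(o["joint_positions"].round(2),o["tool_pos"].round(1)); M=R.from_euler('xyz',o["tcp_rot"]).as_matrix(); print(M.round(3))
n=-M[:,2]
L=np.array([571,54,59]); t=L+141.6*R.from_euler('z',1.5,degrees=True).apply([-.5736,0,.8192]); print("target",t.round(1),"shift tool",(M.T@(t-o["tool_pos"])).round(1))
im={k:cv2.cvtColor(bot.capture(k),cv2.COLOR_RGB2BGR) for k in CM}
# expected reader mouth & stem wireframe
for k in im:
    b=cv2.resize(im[k],None,fx=4,fy=4,interpolation=cv2.INTER_CUBIC)
    for w,h,z in((36,78,0),(36,78,30),(28,36,150)):
        q=np.array([[-w,-h,0],[w,-h,0],[w,h,0],[-w,h,0]])/2+[0,0,91.6-z]
        cv2.polylines(b,[(4*(proj(k,q@M.T+o["tool_pos"])+.5)).round().astype(int)],True,(0,0,255),1)
    im[k]=b
c=lambda k,x,y:im[k][4*y:4*y+600,4*x:4*x+400]
cv2.imwrite("pics/c4.png",np.hstack([c("scene",220,150),c("top",240,130)]))
```

```text
[-0.11 -0.11  2.12  0.15  0.53  1.33] [455.7  50.7 261.9]
[[ 0.819  0.023  0.573]
 [ 0.019 -1.     0.013]
 [ 0.573 -0.    -0.819]]
target [489.8  51.9 175. ] shift tool [-21.9  -0.4  90.7]
```

View pics/c4.png

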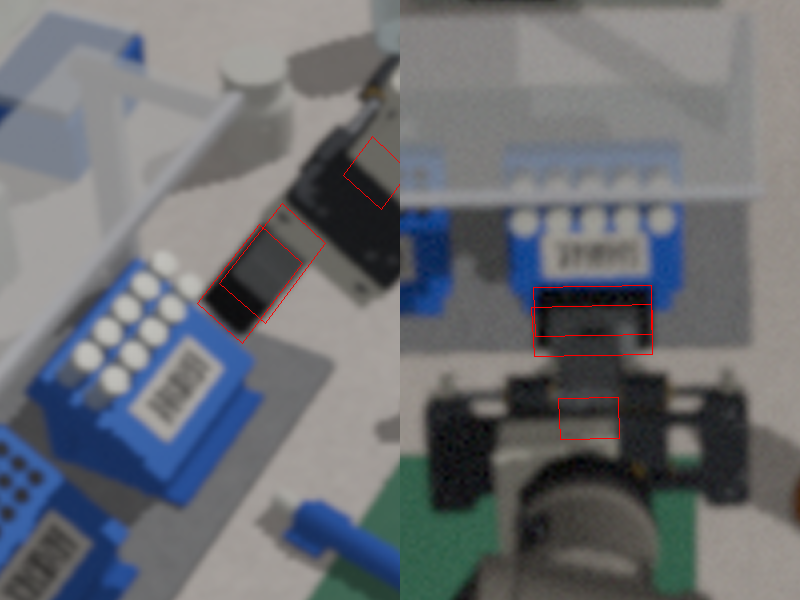

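Overlay: the wireframe of the held reader sits on the mouth in both views, so the grasp offset is good. The tube label is at top crop (595,255) and scene crop (178,388). I'm refining its pose with a corner fit.

Run:
```python
from h import *
from scipy.optimize import least_squares
T=(np.array([[141,233],[248,234],[249,276],[143,277]])+.5)/4-.5+[240,130]
S=(np.array([[184,334],[225,362],[174,443],[131,412]])+.5)/4-.5+[220,150]
# label corners (upL, upR, loR, loL) as seen in top: up=+x, left=+y
C=np.array([[17,38,0],[17,-38,0],[-17,-38,0],[-17,38,0]])
def P(p): return R.from_euler('yz',[-35,p[3]],degrees=True).apply(C)+p[:3]
# scene order: (184,334) etc. found by best cyclic matching
p0=[571,54,59,1.5]; pr=proj("scene",P(p0)); idx=[int(np.argmin(np.linalg.norm(S-q,axis=1))) for q in pr]; print(idx)
r=least_squares(lambda p:np.r_[(proj("top",P(p))-T).ravel(),(proj("scene",P(p))-S[idx]).ravel()],p0)
print(r.x.round(1),r.fun.round(1))
o=bot.get_obs(); M=R.from_euler('xyz',o["tcp_rot"]).as_matrix()
for L in (r.x[:3],):
    t=L+141.6*R.from_euler('z',1.5,degrees=True).apply([-.5736,0,.8192]); print("target",t.round(1),"shift tool",(M.T@(t-o["tool_pos"])).round(1))
```

```text
[3, 0, 1, 2]
[569.1  54.3  61.6   2.8] [ 0.1  0.8 -0.3 -0.7 -0.1 -0.4  0.3  0.5  0.1 -0.8  0.7  0.  -0.2  1.
 -0.8 -0.3]
target [487.9  52.2 177.6] shift tool [-22.1  -0.7  87.4]
```

Request:
servo_tool:
  deltas:
    - [[-0.007,0,0],[0,0,0]]
    - [[-0.009,0,0],[0,0,0]]
    - [[-0.006,0,0.005],[0,0,0]]
    - [[0,0,0.012],[0,0,0]]
    - [[0,0,0.014],[0,0,0]]
    - [[0,0,0.014],[0,0,0]]
    - [[0,0,0.014],[0,0,0]]
    - [[0,0,0.013],[0,0,0]]
    - [[0,0,0.01],[0,0,0]]
    - [[0,0,0.006],[0,0,0]]
    - [[0,0,0],[0,0,0]]
    - [[0,0,0],[0,0,0]]

```text
time: 11.05
tool_pos: [488.3, 50.2, 185.1]
tcp_rot: [-3.138, -0.602, 0.024]
contact_force: [-0.2, -0.3, -2.3]
grip_width: 35.7
finger_force: 29.8
```

Run:
```python
from h import *
o=bot.get_obs(); M=R.from_euler('xyz',o["tcp_rot"]).as_matrix(); print(o["joint_positions"].round(2),o["tool_pos"].round(1),o["tcp_rot"].round(3),o["contact_force"].round(1))
m=o["tool_pos"]+91.6*M[:,2]; print("label in reader(tool axes)",(M.T@(np.array([569.5,54.2,60.5])-m)).round(1))
im={k:cv2.cvtColor(bot.capture(k),cv2.COLOR_RGB2BGR) for k in CM}
for k in im:
    b=cv2.resize(im[k],None,fx=4,fy=4,interpolation=cv2.INTER_CUBIC)
    for w,h,z in((36,78,0),(36,78,30)):
        q=np.array([[-w,-h,0],[w,-h,0],[w,h,0],[-w,h,0]])/2+[0,0,91.6-z]
        cv2.polylines(b,[(4*(proj(k,q@M.T+o["tool_pos"])+.5)).round().astype(int)],True,(0,0,255),1)
    im[k]=b
c=lambda k,x,y:im[k][4*y:4*y+600,4*x:4*x+400]
cv2.imwrite("pics/c5.png",np.hstack([c("scene",220,150),c("top",240,130)]))
```

```text
[-0.1   0.08  2.19  0.27  0.28  1.2 ] [488.3  50.2 185.1] [-3.138 -0.602  0.024] [-0.2 -0.3 -2.3]
label in reader(tool axes) [-3.6 -1.6 57.1]
```

View pics/c5.png

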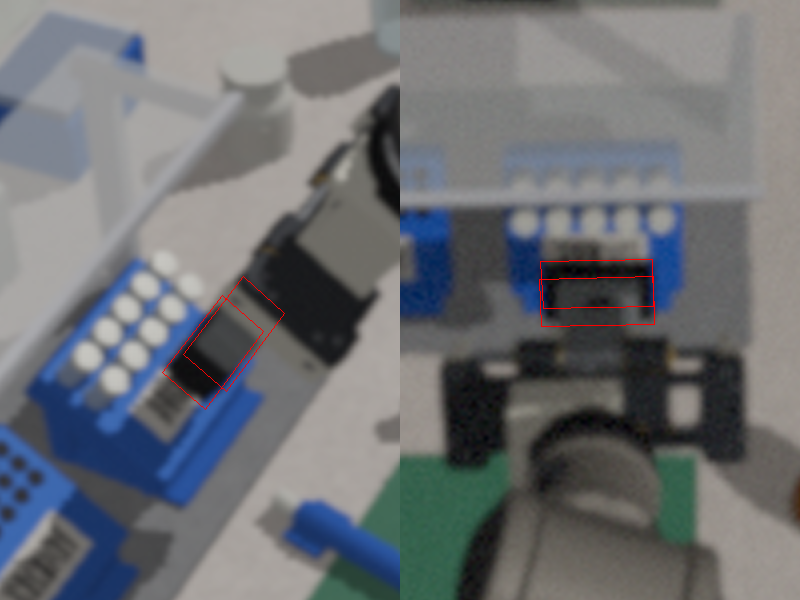

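The reader's mouth is in front of the tube label (scene crop (170,400)), 57 mm away with offsets under 4 mm. Joint 5 is at its limit, so I ease the tilt by 1.5°, which also centres it, and then hold for 2 s.

Request:
servo_tool:
  deltas:
    - [[0,0,0],[0,-1.5,0]]
    - [[0,0,0],[0,0,0]]
    - [[0,0,0],[0,0,0]]
    - [[0,0,0],[0,0,0]]
    - [[0,0,0],[0,0,0]]
    - [[0,0,0],[0,0,0]]
    - [[0,0,0],[0,0,0]]
    - [[0,0,0],[0,0,0]]
    - [[0,0,0],[0,0,0]]
    - [[0,0,0],[0,0,0]]
    - [[0,0,0],[0,0,0]]
    - [[0,0,0],[0,0,0]]
    - [[0,0,0],[0,0,0]]
    - [[0,0,0],[0,0,0]]
    - [[0,0,0],[0,0,0]]
    - [[0,0,0],[0,0,0]]
    - [[0,0,0],[0,0,0]]
    - [[0,0,0],[0,0,0]]
    - [[0,0,0],[0,0,0]]
    - [[0,0,0],[0,0,0]]

```text
time: 13.65
tool_pos: [488.3, 50.3, 184.7]
tcp_rot: [-3.138, -0.575, 0.024]
contact_force: [0.5, -0.5, -2.1]
grip_width: 36.0
finger_force: 29.8
```

Run:
```python
from h import *
o=bot.get_obs(); M=R.from_euler('xyz',o["tcp_rot"]).as_matrix(); print(o["joint_positions"].round(3),o["tool_pos"].round(1),o["tcp_rot"].round(3),o["dq"].round(3))
m=o["tool_pos"]+91.6*M[:,2]; print("label in reader(tool axes)",(M.T@(np.array([569.5,54.2,60.5])-m)).round(1))
```

```text
[-0.1    0.087  2.166  0.223  0.325  1.255] [488.3  50.3 184.7] [-3.138 -0.575  0.024] [ 0.     0.002  0.001 -0.     0.001  0.   ]
label in reader(tool axes) [ 0.7 -1.5 56.8]
```

Scan held for 2.3 s. Retreating along the slant, then uprighting.

Request:
servo_tool:
  deltas:
    - [[0,0,-0.006],[0,0,0]]
    - [[0,0,-0.014],[0,0,0]]
    - [[0,0,-0.018],[0,0,0]]
    - [[0,0,-0.018],[0,0,0]]
    - [[0,0,-0.018],[0,0,0]]
    - [[0,0,-0.016],[0,0,0]]
    - [[0,0,-0.008],[0,-3,0]]
    - [[0,0,0],[0,-6,0]]
    - [[0,0,0],[0,-6,0]]
    - [[0,0,0],[0,-6,0]]
    - [[0,0,0],[0,-6,0]]
    - [[0,0,0],[0,-4,0]]
    - [[0,0,0],[0,-2,0]]
    - [[0,0,0],[0,0,0]]
    - [[0,0,0],[0,0,0]]

```text
time: 15.52
tool_pos: [434.8, 48.7, 267.1]
tcp_rot: [-3.139, 0.0, 0.026]
contact_force: [-0.4, -0.6, -2.3]
grip_width: 36.4
finger_force: 29.8
```

Run:
```python
from h import *
o=bot.get_obs(); M=R.from_euler('xyz',o["tcp_rot"]).as_matrix(); print(o["tool_pos"].round(1),o["tcp_rot"].round(3))
print((M.T@(np.array([515,-322,262])-o["tool_pos"])).round(1))
```

```text
[434.8  48.7 267.1] [-3.139  0.     0.026]
[ 70.6 372.6   4.1]
```

Request:
servo_tool:
  deltas:
    - [[0.002,0.012,0],[0,0,0]]
    - [[0.004,0.022,0],[0,0,0]]
    - [[0.005,0.026,0],[0,0,0]]
    - [[0.005,0.027,0],[0,0,0]]
    - [[0.005,0.027,0],[0,0,0]]
    - [[0.005,0.027,0],[0,0,0]]
    - [[0.005,0.027,0],[0,0,0]]
    - [[0.005,0.027,0],[0,0,0]]
    - [[0.005,0.027,0],[0,0,0]]
    - [[0.005,0.027,0],[0,0,0]]
    - [[0.005,0.027,0],[0,0,0]]
    - [[0.005,0.027,0],[0,0,0]]
    - [[0.005,0.027,0],[0,0,0]]
    - [[0.005,0.025,0.002],[0,0,0]]
    - [[0.003,0.012,0.001],[0,0,2]]
    - [[0.0016,0.0056,0.001],[0,0,5]]
    - [[0,0,0],[0,0,5]]
    - [[0,0,0],[0,0,1.2]]
    - [[0,0,0],[0,0,0]]
    - [[0,0,0],[0,0,0]]

```text
time: 18.02
tool_pos: [515.0, -321.9, 262.0]
tcp_rot: [-3.139, 0.002, -0.204]
contact_force: [-0.4, -0.7, -3.1]
grip_width: 36.2
finger_force: 29.8
```

Run:
```python
from h import *
o=bot.get_obs(); M=R.from_euler('xyz',o["tcp_rot"]).as_matrix(); print(o["tool_pos"].round(1),o["tcp_rot"].round(3))
a=cv2.cvtColor(bot.capture("scene"),cv2.COLOR_RGB2BGR)
b=cv2.resize(a,None,fx=5,fy=5,interpolation=cv2.INTER_CUBIC)
def dr(q,c): cv2.polylines(b,[(5*(proj("scene",q)+.5)).round().astype(int)],True,c,1)
rect=lambda w,h,z:np.array([[-w,-h,2*z],[w,-h,2*z],[w,h,2*z],[-w,h,2*z]])/2
for w,h,z in((36,78,0),(36,78,30),(28,36,57)): dr(rect(w,h,91.6-z)@M.T+o["tool_pos"],(0,0,255))
dr(rect(90,130,12)@R.from_euler('z',-11.5,degrees=True).as_matrix().T+[514.5,-320,0],(0,255,0))
cv2.imwrite("pics/c6.png",b[450:1050,1400:2100])
```

```text
[ 515.  -321.9  262. ] [-3.139e+00  2.000e-03 -2.040e-01]
```

View pics/c6.png

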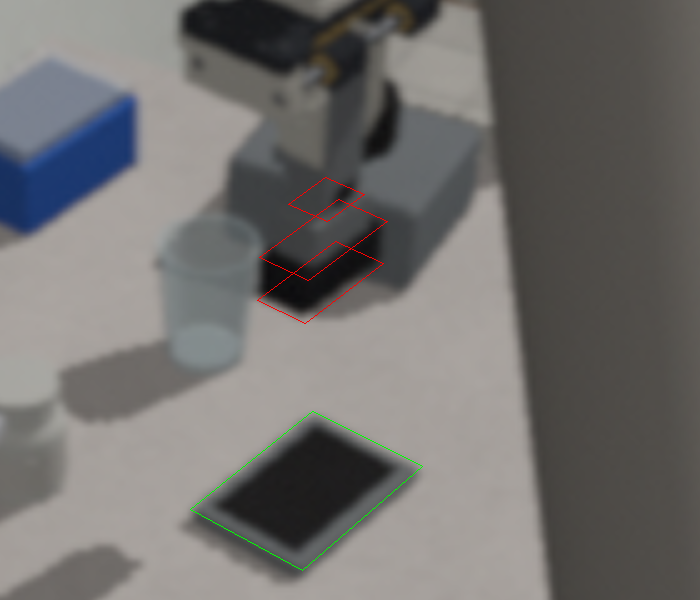

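The pad is empty and outlined correctly (corners (192,510), (421,467) in the crop), and the reader hangs upright and square above it. Lowering, slow at the end.

Request:
servo_tool:
  deltas:
    - [[0,0,0.008],[0,0,0]]
    - [[0,0,0.015],[0,0,0]]
    - [[0,0,0.02],[0,0,0]]
    - [[0,0,0.02],[0,0,0]]
    - [[0,0,0.02],[0,0,0]]
    - [[0,0,0.02],[0,0,0]]
    - [[0,0,0.015],[0,0,0]]
    - [[0,0,0.012],[0,0,0]]
    - [[0,0,0.01],[0,0,0]]
    - [[0,0,0.008],[0,0,0]]
    - [[0,0,0.004],[0,0,0]]
    - [[0,0,0.002],[0,0,0]]
    - [[0,0,0.001],[0,0,0]]
    - [[0,0,0],[0,0,0]]
    - [[0,0,0],[0,0,0]]

```text
time: 19.95
tool_pos: [514.9, -321.7, 107.0]
tcp_rot: [-3.139, 0.001, -0.205]
contact_force: [0.5, -0.2, -2.2]
grip_width: 35.7
finger_force: 29.8
```

Request:
servo_tool:
  deltas:
    - [[0,0,0.001],[0,0,0]]
    - [[0,0,0.001],[0,0,0]]
    - [[0,0,0.001],[0,0,0]]
    - [[0,0,0.0005],[0,0,0]]
    - [[0,0,0],[0,0,0]]
    - [[0,0,0],[0,0,0]]

```text
time: 20.7
tool_pos: [514.8, -321.6, 103.6]
tcp_rot: [-3.139, 0.002, -0.205]
contact_force: [-0.2, 1.1, 1.9]
grip_width: 36.2
finger_force: 29.8
```

Contact felt: vertical force went from -2.2 to +1.9 N. Opening, then going straight up.

Request:
servo_tool:
  deltas:
    - [[0,0,0],[0,0,0]]
    - [[0,0,0],[0,0,0]]
    - [[0,0,0],[0,0,0]]
    - [[0,0,0],[0,0,0]]
  fingers: 0.5

```text
time: 21.2
tool_pos: [514.8, -321.6, 103.3]
tcp_rot: [-3.139, 0.002, -0.205]
contact_force: [-0.3, -0.3, -0.1]
grip_width: 45.7
finger_force: 0.0
```

Request:
servo_tool:
  deltas:
    - [[0,0,0],[0,0,0]]
    - [[0,0,0],[0,0,0]]
    - [[0,0,0],[0,0,0]]
    - [[0,0,0],[0,0,0]]
    - [[0,0,0],[0,0,0]]
    - [[0,0,0],[0,0,0]]
    - [[0,0,-0.008],[0,0,0]]
    - [[0,0,-0.015],[0,0,0]]
    - [[0,0,-0.02],[0,0,0]]
    - [[0,0,-0.02],[0,0,0]]
    - [[0,0,-0.02],[0,0,0]]
    - [[0,0,-0.02],[0,0,0]]
    - [[0,0,-0.02],[0,0,0]]
    - [[0,0,-0.02],[0,0,0]]
    - [[0,0,0],[0,0,0]]
    - [[0,0,0],[0,0,0]]
  fingers: 1

```text
time: 23.2
tool_pos: [514.7, -321.8, 246.0]
tcp_rot: [-3.139, 0.002, -0.205]
contact_force: [-0.1, 0.1, 0.4]
grip_width: 91.7
finger_force: 0.0
```

Run:
```python
from h import *
a=cv2.cvtColor(bot.capture("scene"),cv2.COLOR_RGB2BGR)
b=cv2.resize(a,None,fx=5,fy=5,interpolation=cv2.INTER_CUBIC)
cv2.imwrite("pics/c7.png",b[450:1050,1400:2100])
```

```text
(no output)
```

View pics/c7.png

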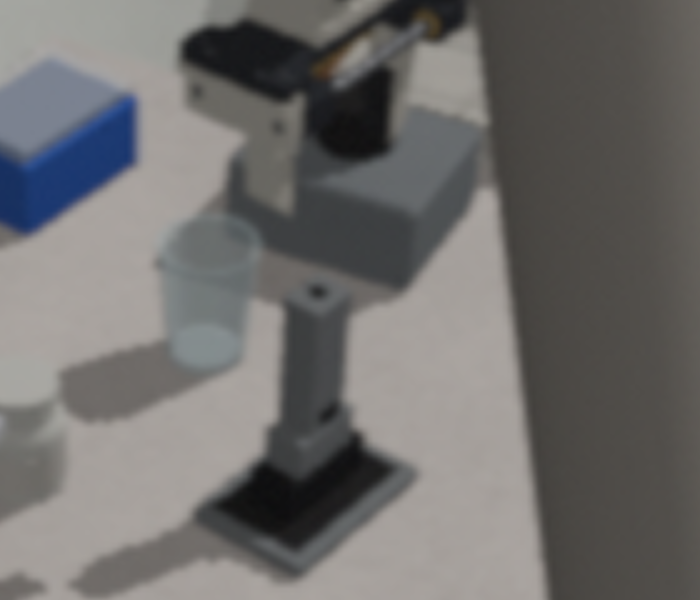

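The reader stands upright in the middle of its pad (crop (315,400)), square with it, and the gripper is clear above. Handing in.

```bash
python3 -c "
from plant import bot
print(bot.close_job())"
```

```text
the job is handed in; nothing more can be done
None
```

I scanned the capped-tube rack's label for about 2.3 s at roughly 57 mm, slightly over the 5 cm asked because joint 5 hit its limit. The reader is back upright and square on the middle of its pad, and the job is handed in at about 23 s; no verdict came back.

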